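Refit the filter cover of the studio's dust extractor

TASK

The dust extractor has a new filter: take its steel cover by the handle and put it back. Holding it tilted, hook its lip under the frame's ledge and slide it in just until you feel it stop, pushing no harder than 10 N; then swing the other end down and press it home until the roller catch rolls over its edge and the cover lies flush, and let go. Work by feel and gently, never forcing the cover against the extractor, and leave the other things on the bench as they are.

Things in the scene. Friction and masses are not known exactly. Their poses are not given: they have to be found in the camera images.
- extractor: Bench dust extractor, fixed: grey steel box 320 x 230 mm, 104 mm high; on it a cast aluminium frame (258 x 191 mm, 26 mm high) round an open filter bay. Origin: centre of its underside, on the bench; z up, x along its length, pointing away from the robot within 0.4 rad. The frame sits on slotted screws: as found it is 0 to 24 mm towards -x (the robot) of fully forward; feel where it is.
- bay (a point): Centre of the bay at seat height with the frame fully forward (fixed to the box, at its x = 12, y = 0, 120 mm above the bench, box's axes). The true bay is 0 to 24 mm further to -x, y and z true. From it: seat rails for the cover's side edges from x = -20 mm to the +x rim, rim's inner face x = +86.5, side walls y = -67.5 and +67.5, frame top z = +10, filter pleats z = -8 mm.
- ledge (a point): Middle of the ledge's inner lower edge with the frame fully forward: 85 mm to -x and 5.5 mm above bay. The true edge is 0 to 24 mm further to -x, the same everywhere across, and is not measured. The ledge, at the robot's end of the bay, is 136 mm wide, 4.5 mm thick (top z = +10 mm from the bay), with free space below it for 38 mm behind its edge; it is stiff.
- catch_forward (a point): Axis of the roller catch with the frame fully forward: 88.5 mm to +x, 14 mm above bay; true place 0 to 24 mm further to -x. A free-turning steel roller, 14 mm thick, 26 mm long along y, in the middle of the bay's +x rim. Sprung: yields to +x, 3.2 N plus 1.2 N per mm; the cover's edge passes it with about 6 N pressed down there, then it holds the cover shut.
- cover: Loose filter cover: steel pan 170 (x) by 130 (y) by 10 mm, about 0.4 kg, lying right side up on the bench, its x axis away from the robot within 0.5 rad. Origin: centre of the underside, z up. Lip at the -x edge, 30 mm long, 96 wide, 3 thick, level with the underside. Home: origin at the true bay's centre (y within 2.5 mm), level, top flush with the frame, step against the ledge.
- cover_lip (a point): Middle of the lip's tip, half-way through its thickness: x = -115, z = +1.5 mm in the cover's frame.
- cover_edge (a point): Middle of the cover's opposite (catch end) top edge: x = +85, z = +10 mm in the cover's frame.
- cover_grip (a point): Centre of the black bow handle's bar: x = +30, z = +40 mm in the cover's frame. The bar runs along y, 12 x 12 mm in section, 76 mm free between its two posts, 24 mm free under it.
- tumbler: Bystander: white ceramic tumbler, 72 mm wide, 85 mm high. Origin at the centre of its underside.
- screwdriver: Bystander: screwdriver lying along its x axis beside the cover.
- used_filter: Bystander: the old filter, a card tray of grey pleats 150 x 100 x 24 mm. Origin at the centre of its underside.
- bowl: Bystander: white bowl, 130 mm wide, 50 mm high. Origin at the centre of its underside.
- glaze_jar: Bystander: brown jar with white cap, 76 mm wide, 100 mm high. Origin at the centre of its underside.
- mug: Bystander: brown mug, 80 mm wide, 90 mm high. Origin at the centre of its underside.
- rib: Bystander: flat wooden potter's rib, 110 x 60 x 8 mm. Origin at the centre of its underside.
Mind the look-alikes: they are no part of the job. Leave any yellow look-alike of the cover alone.

How it is judged:
On the way:
1. the lip is under the ledge (tip at least 24 mm past the foremost place of the ledge's inner edge and below its underside) with the cover still tilted by 0.08 rad or more (z of cover_lip in the frame of extractor between 0.106 and 0.1255 m and x of cover_lip in the frame of bay below -0.109 m and angle between cover's own z axis and vertical between 0.08 and 0.8 rad), for 0.1 s.
At the end, for the whole second after the job is handed in: The cover rests released in the frame: level within 0.025 rad, underside on the seat and catch-end top edge flush with the frame's top within 2 mm (3 mm low at most), lip under the ledge (tip 27 mm or more past the foremost place of its edge), centred across within 5 mm (z of cover_lip in the frame of extractor between 0.106 and 0.1255 m and x of cover_lip in the frame of bay between -0.142 and -0.112 m and z of cover_edge in the frame of extractor between 0.127 and 0.132 m and z of cover in the frame of extractor between 0.117 and 0.122 m and angle between cover's own z axis and vertical below 0.025 rad and y of cover in the frame of extractor between -0.005 and 0.005 m and linear speed of cover below 0.01 m/s); the robot touches nothing.
It fails at once if while the cover is tilted by more than 0.15 rad it is pushed or knocked against the extractor with more than 15 N (angle between cover's own z axis and vertical above 0.15 rad and contact force between cover and extractor above 15 N).
It fails at once if the cover is forced or knocked against the extractor: its contact forces on ledge, seat, rim and catch add up to more than 50 N (about 18 N of that is the catch's own, once shut) (contact force between cover and extractor above 50 N).
It fails at once if a bystander is pushed away by more than 30 mm (distance of any of tumbler, screwdriver, used_filter, bowl, glaze_jar, mug, rib from where it was at the start of the episode above 0.03 m).
It fails at once if a standing vessel is tipped over (angle between any of tumbler, bowl, glaze_jar, mug's own z axis and vertical above 0.4 rad).
It also fails if it takes over 64 s, if anything falls off the work surface, if the arm or the gripper's body presses on something with over 40 N, if the wrist force passes 120 N, or if a joint passes its speed limit or range.

ROBOT

A 6-joint arm with a two-finger parallel gripper is mounted at the origin on the work surface. World frame = base frame: x ahead of the robot, y to its left, z up, the work surface at z = 0. Lengths are in m, angles in rad, forces in N, time in s.
With the tool pointing down it reaches from about 0.35 to 0.85 m from the base axis. Payload 8.1 kg.
Tool frame: the origin (TCP) lies at the very end of the fingers, on their centre line; the grasp point (between the pads) lies robot.grip_point_offset behind it (robot.grip_point_offset is the distance from the TCP to the grasp point, in m); z points along the fingers, y is the line along which they close (so a half turn about z gives the same grasp; the last joint's range is limited). The gripper opens to 93 mm and grips with 3 to 60 N. Pads are 15 mm wide; open, the fingers measure 128 mm over their backs; the gripper's body (75 mm by 188 mm) begins 65 mm behind the grasp point.
Start: joints at [-1.266, 0.13, 1.488, -0, 1.523, -0.085], TCP at [0.228, -0.555, 0.219] pointing down, gripper open.
Joint ranges: [-2.96, 2.96], [-0.89, 2.26], [0.02, 2.5], [-1.34, 4.48], [0, 2.73], [-2.66, 2.66]. Speed limits (rad/s): [2.39, 2.39, 2.79, 3.14, 3.14, 3.14].

INTERFACE

Orientations are given as a rotation vector (axis times angle).
In Python, from plant import robot, eyes gives the robot as it stands. The module is installed in compiled form; this text tells all that it offers.
- The arm moves only by the tool apply_moves, never from a script. Its argument "steps" is one flat list of numbers, 7 for each row, row after row: the shift along the tool's x, y, z in units of 30 mm (1.0 is 30 mm), then the turn, a rotation vector about the tool's x, y, z in units of 6 degrees (1.0 is 6 degrees), then the opening in per cent of the stroke, from 0 (shut) to 100 (fully open). In form: [dx, dy, dz, ax, ay, az, fingers, dx, dy, dz, ax, ay, az, fingers, ...]. A call has 1 to 12 rows; each row shifts and turns the commanded pose from where the row before left it, along the tool's axes as they then stand; what a row does not reach is not made up. A row lasts 1/12 s, in which the tool goes at most 41.7 mm and 7.16 degrees, less where a joint would pass 70% of its speed; a pose out of reach is approached as far as the arm can. A call is refused whole if a number of a shift passes 1 or a number of a turn 1, either way. A call with a gripper value outside its range is refused whole. The fingers move at their own pace and stop on an object; "grip_force" is the grip in N (left out, the last holds). Time passes only in rows, so rows that do not move let the fingers close. It gives the time, the measured TCP pose, the force, the opening and the grip force at its end, in the units of the state.
- robot.read_state(): the state, without advancing time (a new reading comes with each control period).
- eyes.read_camera(name): name is "side" or "top" or "wrist"; returns the picture (384x512x3 uint8, red, green, blue); there is no depth.
- eyes.calibration(name): a dict with "K" (3x3 intrinsics, pixels), "k1" (the pictures are not rectified: a ray, as slopes to the right and down, at radius r is drawn at 1 + k1 r^2 times it, then the intrinsics apply), "R" (3x3) and "t" (3): a world point X has camera coordinates R X + t. Camera axes: x right, y down, z forward; pixel columns grow to the right and rows downward; lengths in m; the calibration is good to about 2 mm. A picture is of the moment at which its call begins: read the wrist's pose just before it. calibration takes no time and is no camera call; for the wrist camera it gives the pose at the moment of the call.
- robot.close_job(): hands the job in; it is judged then, once.
Trained networks look in the newest picture that a camera, given by its name, has taken for a name from the list of things; names that differ only in an ending like _2 or _b are one class to them, and where a whole thing is asked for, a point or a joint stands for the part that bears it (a point fixed in the world has none). Each returns a list of dicts, best first, with "conf" (0 to 1); they miss things now and then, are a little off and sometimes report something else, mostly with a low value. They report only what shows in the picture. A call takes as long as a camera call. They do not tell look-alikes from the thing itself.
- eyes.search_frame(camera, thing): "rect" ([left, top, width, height] in pixels, round what is visible of it).
- eyes.place_of(camera, thing): "xy" ([column, row] in pixels: a listed point, or the origin of a listed thing).
The state is a dict: "t": time; "q": joint angles; "dq": joint speeds; "joint_torque": joint torques, N m; "tool_pos": TCP position; "orientation": TCP orientation; "force": force on the tool from outside, world axes, zero at the start; "wrist_torque": the same for the moment, N m; "opening": finger opening in m; "gripper_force": force on a finger pad.
Only numpy, scipy, OpenCV 4.12 (cv2) and the standard library are available. Lean on these libraries where they do the work, as an engineer would, in place of code of your own. Each camera call takes 0.05 s, during which the arm holds its last target. There are 200 camera calls.

## Working session

There is one attempt and no reset: what is moved stays moved. The work goes in short steps, Python scripts to look and compute and a tool call to move; the robot and the scene stay as the last step left them, time stands still between calls to the robot, and variables do not carry over. Pictures are saved under pics/ and viewed, at most 10 in all, crops included, and the job is handed in when it is done.

Besides the shell and the picture viewer there is one more tool, called after "Emit:" in YAML: its name, and indented under it one key for each argument. apply_moves: Moves the arm, as the interface text tells. Its arguments: {"type":"object","properties":{"steps":{"type":"array"},"grip_force":{"type":"number"}},"required":["steps"]}

```bash
mkdir -p pics; cat > h.py <<'E'
import numpy as np, cv2
from scipy.spatial.transform import Rotation as Rn
from plant import robot, eyes
def snap(n,f):
    im=eyes.read_camera(n); cv2.imwrite('pics/'+f,im[:,:,::-1]); return im
def ray(c,uv):
    K=np.array(c['K']);R=np.array(c['R']);t=np.array(c['t'])
    d=np.array([(uv[0]-K[0,2])/K[0,0],(uv[1]-K[1,2])/K[1,1]]);u=d.copy()
    for _ in range(20): u=d/(1+c['k1']*(u@u))
    v=R.T@np.array([u[0],u[1],1.]);return -R.T@t, v/np.linalg.norm(v)
def onz(c,uv,z):
    o,v=ray(c,uv);return o+v*(z-o[2])/v[2]
def proj(c,X):
    p=np.array(c['R'])@np.array(X)+np.array(c['t']);u=p[:2]/p[2];u=u*(1+c['k1']*(u@u))
    K=np.array(c['K']);return np.array([K[0,0]*u[0]+K[0,2],K[1,1]*u[1]+K[1,2]])
def tri(cs,uvs):
    A=np.zeros((3,3));b=np.zeros(3)
    for c,uv in zip(cs,uvs):
        o,v=ray(c,uv);P=np.eye(3)-np.outer(v,v);A+=P;b+=P@o
    return np.linalg.solve(A,b)
E
cat > a.py <<'E'
from h import *
np.set_printoptions(precision=4,suppress=True)
s=robot.read_state();print({k:s[k] for k in ('t','tool_pos','orientation','force','opening')},robot.grip_point_offset)
Z=dict(extractor=0,cover=0,cover_lip=.0015,cover_edge=.01,cover_grip=.04,bay=.12,ledge=.1255,catch_forward=.134)
for n in ('top','side'):
    snap(n,n+'0.png');c=eyes.calibration(n)
    for k in Z:
        for d in eyes.place_of(n,k)[:3]: print(n,k,round(d['conf'],2),np.array(d['xy']),onz(c,d['xy'],Z[k]))
E
python3 a.py; python3 -c "
import cv2,numpy as np
cv2.imwrite('pics/both0.png',cv2.resize(np.vstack([cv2.imread('pics/top0.png'),cv2.imread('pics/side0.png')]),(400,600)))"
```

```text
{'t': 0.0, 'tool_pos': array([ 0.2278, -0.5544,  0.2176]), 'orientation': array([-3.0803, -0.6081,  0.0003]), 'force': array([ 0.4678,  1.0754, -0.2239]), 'opening': 0.09323690897103219} 0.0188
top extractor 0.61 [199.4 180. ] [0.5624 0.1985 0.    ]
top cover 0.86 [320.4 277.9] [ 0.2269 -0.2335  0.    ]
top cover 0.83 [311.9 194.9] [ 0.5162 -0.205   0.    ]
top cover 0.46 [195.2 171.3] [0.5939 0.2149 0.    ]
top cover_lip 0.68 [310.9 227.6] [ 0.3995 -0.201   0.0015]
top cover_lip 0.63 [342.6 252.4] [ 0.3156 -0.311   0.0015]
top cover_lip 0.57 [311.  194.6] [ 0.517  -0.2016  0.0015]
top cover_edge 0.87 [302.2 293.3] [ 0.1745 -0.1695  0.01  ]
top cover_edge 0.65 [316.4 170. ] [ 0.605 -0.22   0.01 ]
top cover_grip 0.9 [315.7 184.9] [ 0.5458 -0.2129  0.04  ]
top cover_grip 0.8 [318.4 281.2] [ 0.2176 -0.2205  0.04  ]
top bay 0.77 [195.9 171.2] [0.5705 0.1956 0.12  ]
top ledge 0.86 [197.6 190.5] [0.505  0.1867 0.1255]
top ledge 0.51 [283.7 186.6] [ 0.5234 -0.0956  0.1255]
top catch_forward 0.67 [194.  144.8] [0.6568 0.2036 0.134 ]
side extractor 0.96 [233.1 258.8] [0.5559 0.2074 0.    ]
si
[... 218 characters left out ...]
.0015]
side cover_lip 0.69 [282.8 181.5] [ 0.4098 -0.1935  0.0015]
side cover_lip 0.32 [234.2 256.2] [0.5534 0.1973 0.0015]
side cover_edge 0.75 [341.8 188. ] [ 0.1783 -0.1657  0.01  ]
side cover_edge 0.71 [234.3 174.3] [ 0.6084 -0.211   0.01  ]
side cover_grip 0.97 [333.  176.2] [ 0.2146 -0.1984  0.04  ]
side bay 0.72 [225.5 233.3] [0.5754 0.2002 0.12  ]
side bay 0.64 [245.  194.1] [0.5346 0.0152 0.12  ]
side ledge 0.92 [250.2 229.8] [0.4979 0.1832 0.1255]
side ledge 0.65 [218.5 176.6] [ 0.6407 -0.0624  0.1255]
side catch_forward 0.66 [251.4 233.1] [0.4917 0.204  0.134 ]
side catch_forward 0.63 [200.9 229.9] [0.6528 0.2051 0.134 ]
side catch_forward 0.56 [234.8 259.7] [0.5297 0.3119 0.134 ]
```

View pics/top0.png

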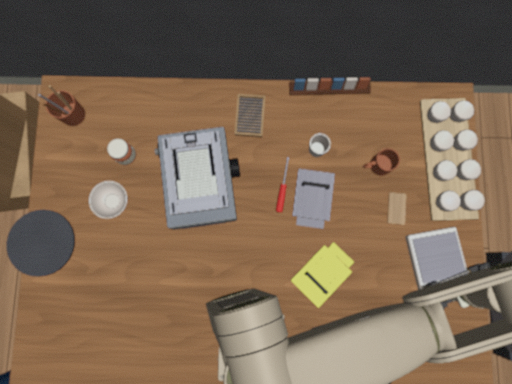

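View pics/side0.png

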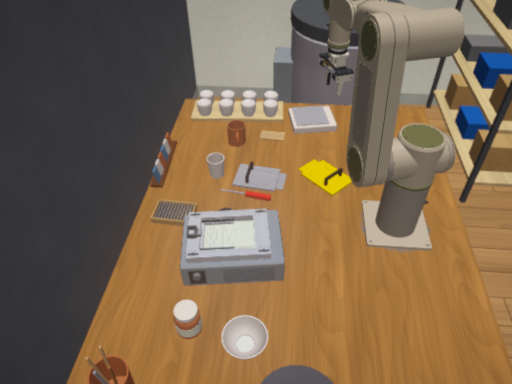

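The grey cover is at about (314,195) in the top picture, with its handle at (316,184). The yellow decoy is at (320,278), the extractor at (197,178), the tumbler at (319,143) and the screwdriver at (283,185). I'll write a small planner and move above the cover.

```bash
cat >> h.py <<'E'
def Rtool(yaw,pitch=0.):
    """tool y along yaw, z down; pitch>0 raises the far (+x) end"""
    R0=np.array([[0,1,0],[1,0,0],[0,0,-1.]])  # x_t=world y, y_t=world x, z_t=-z
    return Rn.from_euler('z',yaw)*Rn.from_euler('y',-pitch)*Rn.from_matrix(R0)
def plan(p1,R1,n,p0=None,R0=None,op=100):
    if p0 is None:
        s=robot.read_state();p0=np.array(s['tool_pos']);R0=Rn.from_rotvec(s['orientation'])
    w=(R0.inv()*R1).as_rotvec();p,R=np.array(p0),R0;out=[]
    for k in range(n):
        q=p0+(np.array(p1)-p0)*(k+1)/n;d=R.inv().apply(q-p)/.03;a=w/n/np.deg2rad(6)
        r=list(np.round(d,2))+list(np.round(a,2));out.append([float(x)+0. for x in r]+[op])
        p=p+R.apply(np.array(r[:3])*.03);R=R*Rn.from_rotvec(np.array(r[3:])*np.deg2rad(6))
    M=np.abs(np.array(out)[:,:6]).max()
    print('max',M,'end',p.round(4),'err',((p-p1)*1e3).round(1),'rot',np.rad2deg((R.inv()*R1).magnitude()).round(2))
    print(','.join('%g'%x for r in out for x in r));return p,R
E
python3 -c "
from h import *
plan([.50,-.21,.22],Rtool(-.085),18)"
```

```text
max 0.82 end [ 0.5    -0.2099  0.2199] err [-0.   0.1 -0.1] rot 0.16
0.71,-0.4,0,0,0,-0.58,100,0.73,-0.36,0,0,0,-0.58,100,0.75,-0.31,-0.01,0,0,-0.58,100,0.77,-0.26,0,0,0,-0.58,100,0.78,-0.22,0,0,0,-0.58,100,0.8,-0.17,0,0,0,-0.58,100,0.8,-0.12,-0.01,0,0,-0.58,100,0.82,-0.07,0,0,0,-0.58,100,0.81,-0.02,0,0,0,-0.58,100,0.81,0.03,0,0,0,-0.58,100,0.81,0.07,-0.01,0,0,-0.58,100,0.81,0.13,0,0,0,-0.58,100,0.79,0.17,0,0,0,-0.58,100,0.78,0.22,0,0,0,-0.58,100,0.77,0.27,-0.01,0,0,-0.58,100,0.75,0.32,0,0,0,-0.58,100,0.73,0.36,0,0,0,-0.58,100,0.71,0.4,0,0,0,-0.58,100
```

Emit:
apply_moves:
  steps: [0.71,-0.4,0,0,0,-0.58,100,0.73,-0.36,0,0,0,-0.58,100,0.75,-0.31,0,0,0,-0.58,100,0.77,-0.26,0,0,0,-0.58,100,0.78,-0.22,0,0,0,-0.58,100,0.8,-0.17,0,0,0,-0.58,100,0.8,-0.12,0,0,0,-0.58,100,0.82,-0.07,0,0,0,-0.58,100,0.81,-0.02,0,0,0,-0.58,100,0.81,0.03,0,0,0,-0.58,100,0.81,0.07,0,0,0,-0.58,100,0.81,0.13,0,0,0,-0.58,100]

```text
t: 1.9
tool_pos: [0.4101, -0.3239, 0.2188]
orientation: [2.66, 1.671, 0.0]
force: [0.8, 0.4, 1.4]
opening: 0.093
gripper_force: 0.0
```

Emit:
apply_moves:
  steps: [0.79,0.17,0,0,0,-0.58,100,0.78,0.22,0,0,0,-0.58,100,0.77,0.27,0,0,0,-0.58,100,0.75,0.32,0,0,0,-0.58,100,0.73,0.36,0,0,0,-0.58,100,0.71,0.4,0,0,0,-0.58,100,0,0,0,0,0,0,100,0,0,0,0,0,0,100]

```text
t: 2.57
tool_pos: [0.5004, -0.209, 0.2186]
orientation: [-2.315, -2.124, 0.0]
force: [-0.0, 0.6, -0.5]
opening: 0.0929
gripper_force: 0.0
```

```bash
cat > w.py <<'E'
import sys
from h import *
np.set_printoptions(precision=4,suppress=True)
f=sys.argv[1];Z=dict(cover_lip=.0015,cover_edge=.01,cover_grip=.04,cover=0,bay=.12,ledge=.1255,catch_forward=.134,extractor=0)
s=robot.read_state();print(s['t'],s['tool_pos'],s['orientation'],s['force'])
c=eyes.calibration('wrist');snap('wrist',f)
np.save('pics/'+f+'.npy',c,allow_pickle=True)
for k in sys.argv[2:]:
    for d in eyes.place_of('wrist',k)[:2]: print(k,round(d['conf'],2),np.array(d['xy']),onz(c,d['xy'],Z[k]))
E
python3 w.py w1.png cover_lip cover_edge cover_grip cover
```

```text
2.5667 [ 0.5004 -0.209   0.2186] [-2.3148 -2.1239  0.0003] [-0.0004  0.6165 -0.4964]
cover_lip 0.91 [189.7 159.2] [ 0.4048 -0.1965  0.0015]
cover_lip 0.76 [144.5 243. ] [ 0.3173 -0.315   0.0015]
cover_edge 0.64 [ 23.2 161.6] [ 0.1759 -0.1766  0.01  ]
cover_edge 0.63 [341.2 162.4] [ 0.6042 -0.2161  0.01  ]
cover_grip 0.98 [ 41.5 193.2] [ 0.2144 -0.2155  0.04  ]
cover_grip 0.59 [298.6 168.4] [ 0.5448 -0.2118  0.04  ]
cover 0.69 [ 75.8 194.5] [ 0.2323 -0.2324  0.    ]
cover 0.64 [274.2 158.9] [ 0.5173 -0.2062  0.    ]
```

View pics/w1.png

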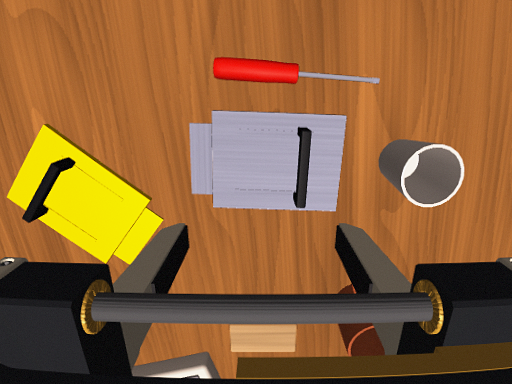

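The wrist picture shows the grey cover with pan corners near (212,111), (346,116), (336,211) and (213,207). Its lip tip is at x≈190 and the handle runs from (304,129) to (300,206). I'll fit the pose and look at the extractor next.

```bash
cat > b.py <<'E'
from h import *
np.set_printoptions(precision=4,suppress=True)
c=np.load('pics/w1.png.npy',allow_pickle=True).item()
im=cv2.imread('pics/w1.png');hsv=cv2.cvtColor(im,cv2.COLOR_BGR2HSV)
m=((hsv[...,0]>95)&(hsv[...,0]<140)&(hsv[...,1]>20)&(hsv[...,2]>90)).astype('uint8')
m[225:]=0;m[:,360:]=0;m=cv2.morphologyEx(m,cv2.MORPH_CLOSE,np.ones((15,15)))
n,l,st,ce=cv2.connectedComponentsWithStats(m);i=1+st[1:,4].argmax();print(st[i])
m=(l==i).astype('uint8')
pan=cv2.morphologyEx(m,cv2.MORPH_OPEN,np.ones((80,80)))
for q in (m,pan):
    ct=max(cv2.findContours(q,0,2)[0],key=cv2.contourArea);P=np.array([onz(c,p,.01)[:2] for p in ct[:,0].astype(float)])
    r=cv2.minAreaRect((P*1000).astype(np.float32));print(r,cv2.boxPoints(r))
for z in (0,.12):print(onz(c,(256,192),z))
E
python3 b.py; python3 -c "
from h import *
plan([.53,.14,.30],Rtool(.1),14)"
```

```text
[  190   111   156   100 13752]
((505.88262939453125, -207.5572509765625), (127.7846908569336, 196.1283416748047), 83.10008239746094) [[ 400.853  -259.2059]
 [ 595.5609 -282.7678]
 [ 610.9123 -155.9086]
 [ 416.2044 -132.3467]]
((519.2779541015625, -209.96522521972656), (125.5627670288086, 168.2949981689453), 85.03707885742188) [[ 430.0146 -265.2315]
 [ 597.6787 -279.7909]
 [ 608.5413 -154.6989]
 [ 440.8772 -140.1395]]
[ 0.4888 -0.2504  0.    ]
[ 0.4947 -0.2111  0.12  ]
max 0.84 end [0.5299 0.1398 0.2999] err [-0.1 -0.2 -0.1] rot 0.06
0.84,0,-0.19,0,0,-0.13,100,0.84,0.01,-0.2,0,0,-0.13,100,0.83,0.02,-0.19,0,0,-0.13,100,0.84,0.03,-0.2,0,0,-0.13,100,0.84,0.04,-0.19,0,0,-0.13,100,0.84,0.06,-0.19,0,0,-0.13,100,0.83,0.06,-0.2,0,0,-0.13,100,0.84,0.08,-0.19,0,0,-0.13,100,0.83,0.09,-0.19,0,0,-0.13,100,0.83,0.1,-0.2,0,0,-0.13,100,0.83,0.11,-0.19,0,0,-0.13,100,0.83,0.12,-0.2,0,0,-0.13,100,0.83,0.14,-0.19,0,0,-0.13,100,0.82,0.14,-0.19,0,0,-0.13,100
```

```bash
python3 -c "
from h import *
plan([.555,.225,.30],Rtool(.115),17)"
```

```text
max 0.86 end [0.5548 0.2251 0.2999] err [-0.2  0.1 -0.1] rot 0.5
0.86,0.03,-0.16,0,0,-0.11,100,0.86,0.04,-0.16,0,0,-0.11,100,0.86,0.06,-0.16,0,0,-0.11,100,0.86,0.06,-0.16,0,0,-0.11,100,0.86,0.07,-0.16,0,0,-0.11,100,0.86,0.08,-0.16,0,0,-0.11,100,0.85,0.09,-0.16,0,0,-0.11,100,0.86,0.1,-0.16,0,0,-0.11,100,0.85,0.11,-0.16,0,0,-0.11,100,0.85,0.12,-0.16,0,0,-0.11,100,0.86,0.14,-0.16,0,0,-0.11,100,0.85,0.14,-0.16,0,0,-0.11,100,0.84,0.15,-0.16,0,0,-0.11,100,0.85,0.16,-0.16,0,0,-0.11,100,0.84,0.17,-0.16,0,0,-0.11,100,0.85,0.18,-0.15,0,0,-0.11,100,0.84,0.18,-0.16,0,0,-0.11,100
```

Emit:
apply_moves:
  steps: [0.86,0.03,-0.16,0,0,-0.11,100,0.86,0.04,-0.16,0,0,-0.11,100,0.86,0.06,-0.16,0,0,-0.11,100,0.86,0.06,-0.16,0,0,-0.11,100,0.86,0.07,-0.16,0,0,-0.11,100,0.86,0.08,-0.16,0,0,-0.11,100,0.85,0.09,-0.16,0,0,-0.11,100,0.86,0.1,-0.16,0,0,-0.11,100,0.85,0.11,-0.16,0,0,-0.11,100,0.85,0.12,-0.16,0,0,-0.11,100,0.86,0.14,-0.16,0,0,-0.11,100,0.85,0.14,-0.16,0,0,-0.11,100]

```text
t: 3.82
tool_pos: [0.5388, 0.0983, 0.2766]
orientation: [2.166, 2.275, 0.0]
force: [1.0, -0.5, 0.1]
opening: 0.093
gripper_force: 0.0
```

Emit:
apply_moves:
  steps: [0.84,0.15,-0.16,0,0,-0.11,100,0.85,0.16,-0.16,0,0,-0.11,100,0.84,0.17,-0.16,0,0,-0.11,100,0.85,0.18,-0.16,0,0,-0.11,100,0.84,0.18,-0.16,0,0,-0.11,100,0,0,0,0,0,0,100,0,0,0,0,0,0,100]

```text
t: 4.4
tool_pos: [0.5547, 0.2263, 0.3003]
orientation: [2.097, 2.339, -0.0]
force: [0.5, -0.4, 0.2]
opening: 0.0928
gripper_force: 0.0
```

```bash
python3 w.py w2.png bay ledge catch_forward extractor
```

```text
4.4 [0.5547 0.2263 0.3003] [ 2.0972  2.3388 -0.0001] [ 0.503  -0.3616  0.1644]
bay 0.69 [275.3 188.6] [0.5742 0.2032 0.12  ]
bay 0.22 [232.7 374.1] [ 0.5452 -0.1145  0.12  ]
ledge 0.58 [199.  197.5] [0.4815 0.1832 0.1255]
catch_forward 0.87 [345.7 193.8] [0.658  0.2102 0.134 ]
extractor 0.58 [261.5 167.9] [0.5574 0.1986 0.    ]
```

View pics/w2.png

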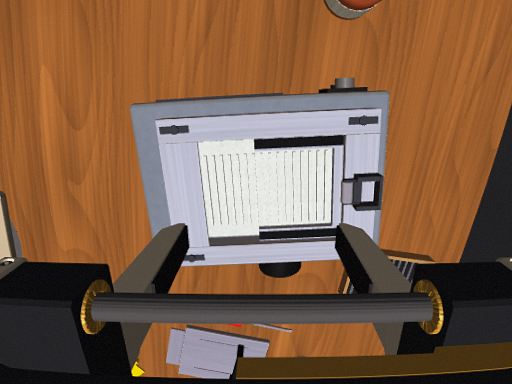

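```bash
python3 -c "
import cv2
im=cv2.imread('pics/w2.png')[85:275,125:391]
cv2.imwrite('pics/w2c.png',cv2.resize(im,(798,570),interpolation=cv2.INTER_CUBIC))"
```

```text
(no output)
```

View pics/w2c.png

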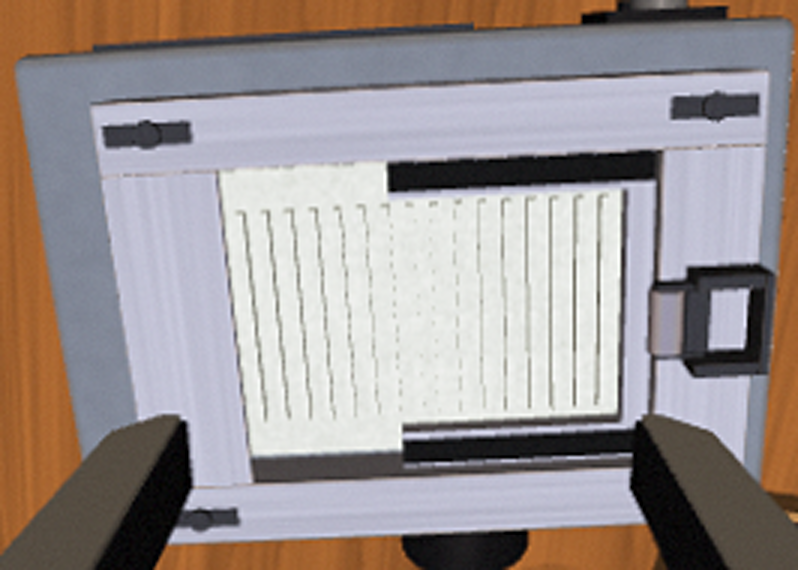

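The crop shows the frame from about (93,103) to (770,70), with the ledge's inner edge running from (218,170) to (253,485). The +y bay wall runs from (218,170) to (657,151), the -y wall from (253,485) to (630,467), and the roller is at about (667,320). Both slot screws look near mid-slot.

```bash
cat > g.py <<'E'
from h import *
np.set_printoptions(precision=4,suppress=True)
c=np.load('pics/w2.png.npy',allow_pickle=True).item()
f=lambda x,y,z:onz(c,(x/3-1/3+125,y/3-1/3+85),z)[:2]
L=dict(boxY=(18,60,790,20,.104),frameY=(93,103,770,70,.13),wallY=(218,170,657,151,.13),wall_Y=(253,485,630,467,.13),ledge=(253,485,218,170,.13),boxX=(85,440,18,60,.104),rim=(655,300,661,151,.13))
M={}
for k,(a,b,d,e,z) in L.items():
    P,Q=f(a,b,z),f(d,e,z);v=Q-P;an=np.arctan2(v[1],v[0]);M[k]=(P,Q)
    print(k,P,Q,'yaw',an-(np.pi/2 if k in('ledge','boxX','rim') else 0),'len',np.hypot(*v))
yw=.095
for yw in (.07,.085,.1):
    x=np.array([np.cos(yw),np.sin(yw)]);y=np.array([-x[1],x[0]])
    print(yw,{k:(((P+Q)/2@x).round(4),((P+Q)/2@y).round(4)) for k,(P,Q) in M.items()})
E
python3 g.py
```

```text
boxY [0.3888 0.2849] [0.6947 0.3339] yaw 0.1586223844448782 len 0.3097789796262585
frameY [0.4287 0.2736] [0.6803 0.3135] yaw 0.15737328488812397 len 0.2547486228821913
wallY [0.4773 0.2531] [0.6434 0.2787] yaw 0.1528459538057389 len 0.1680631276657535
wall_Y [0.498  0.1194] [0.6577 0.1455] yaw 0.1617031095292512 len 0.16177541517467559
ledge [0.498  0.1194] [0.4773 0.2531] yaw 0.15383598306405122 len 0.13532191600211138
boxX [0.4162 0.1187] [0.3888 0.2849] yaw 0.1631731684054074 len 0.16844234104695224
rim [0.6539 0.2201] [0.6449 0.2789] yaw 0.15066273891544335 len 0.059498930866917196
0.07 {'boxY': (np.float64(0.5621), np.float64(0.2707)), 'frameY': (np.float64(0.5737), np.float64(0.2541)), 'wallY': (np.float64(0.5776), np.float64(0.2261)), 'wall_Y': (np.float64(0.5857), np.float64(0.0917)), 'ledge': (np.float64(0.4995), np.float64(0.1517)), 'boxX': (np.float64(0.4156), np.float64(0.1732)), 'rim': (np.float64(0.6653), np.float64(0.2035))}
0.085 {'boxY': (np.float64(0.5661), np.float64(0.2623)), 'frameY': (np.float64(0.5775), np.float64(0.2454)), 'wallY': (np.float64(0.5809), np.float64(0.2174)), 'wall_Y': (np.float64(0.587), np.float64(0.0829)), 'ledge': (np.float64(0.5017), np.float64(0.1442)), 'boxX': (np.float64(0.4182), np.float64(0.1669)), 'rim': (np.float64(0.6682), np.float64(0.1935))}
0.1 {'boxY': (np.float64(0.5699), np.float64(0.2538)), 'frameY': (np.float64(0.5811), np.float64(0.2367)), 'wallY': (np.float64(0.5841), np.float64(0.2087)), 'wall_Y': (np.float64(0.5882), np.float64(0.0741)), 'ledge': (np.float64(0.5038), np.float64(0.1367)), 'boxX': (np.float64(0.4206), np.float64(0.1606)), 'rim': (np.float64(0.6711), np.float64(0.1834))}
```

```bash
python3 -c "
from h import *
plan([.52,-.19,.18],Rtool(-.087),16)"
```

```text
max 0.87 end [ 0.5199 -0.1899  0.1799] err [-0.1  0.1 -0.1] rot 0.45
-0.85,-0.16,0.25,0,0,0.12,100,-0.85,-0.16,0.25,0,0,0.12,100,-0.86,-0.14,0.25,0,0,0.12,100,-0.86,-0.13,0.25,0,0,0.12,100,-0.85,-0.12,0.25,0,0,0.12,100,-0.86,-0.11,0.25,0,0,0.12,100,-0.87,-0.1,0.25,0,0,0.12,100,-0.86,-0.08,0.25,0,0,0.12,100,-0.86,-0.08,0.25,0,0,0.12,100,-0.87,-0.07,0.25,0,0,0.12,100,-0.86,-0.05,0.25,0,0,0.12,100,-0.87,-0.05,0.26,0,0,0.12,100,-0.86,-0.03,0.25,0,0,0.12,100,-0.87,-0.02,0.25,0,0,0.12,100,-0.87,-0.02,0.25,0,0,0.12,100,-0.86,0,0.25,0,0,0.12,100
```

Emit:
apply_moves:
  steps: [-0.85,-0.16,0.25,0,0,0.12,100,-0.85,-0.16,0.25,0,0,0.12,100,-0.86,-0.14,0.25,0,0,0.12,100,-0.86,-0.13,0.25,0,0,0.12,100,-0.85,-0.12,0.25,0,0,0.12,100,-0.86,-0.11,0.25,0,0,0.12,100,-0.87,-0.1,0.25,0,0,0.12,100,-0.86,-0.08,0.25,0,0,0.12,100,-0.86,-0.08,0.25,0,0,0.12,100,-0.87,-0.07,0.25,0,0,0.12,100,-0.86,-0.05,0.25,0,0,0.12,100,-0.87,-0.05,0.25,0,0,0.12,100]

```text
t: 5.65
tool_pos: [0.5284, -0.0871, 0.21]
orientation: [2.27, 2.171, 0.0]
force: [0.1, -0.1, 0.8]
opening: 0.093
gripper_force: 0.0
```

Emit:
apply_moves:
  steps: [-0.86,-0.03,0.25,0,0,0.12,100,-0.87,-0.02,0.25,0,0,0.15,100,-0.87,-0.02,0.25,0,0,0.15,100,-0.86,0,0.25,0,0,0.14,100,0,0,0,0,0,0,100,0,0,0,0,0,0,100]

```text
t: 6.15
tool_pos: [0.5192, -0.1901, 0.1796]
orientation: [-2.334, -2.101, 0.001]
force: [0.3, -0.0, -0.4]
opening: 0.0929
gripper_force: 0.0
```

```bash
python3 w.py w3.png cover_lip cover_edge cover_grip; python3 -c "
import cv2
im=cv2.imread('pics/w3.png')[40:290,110:450]
cv2.imwrite('pics/w3c.png',cv2.resize(im,(782,575),interpolation=cv2.INTER_CUBIC))"
```

```text
6.15 [ 0.5192 -0.1901  0.1796] [-2.334  -2.101   0.0007] [ 0.3124 -0.028  -0.4229]
cover_lip 0.89 [170.6 187.7] [ 0.4042 -0.2013  0.0015]
cover_lip 0.63 [127.9 270.9] [ 0.32   -0.3137  0.0015]
cover_edge 0.66 [333.9 187.3] [ 0.6032 -0.2189  0.01  ]
cover_grip 0.61 [292.2 196.3] [ 0.5502 -0.2144  0.04  ]
cover_grip 0.58 [ 13.9 222.9] [ 0.2168 -0.2142  0.04  ]
```

View pics/w3c.png

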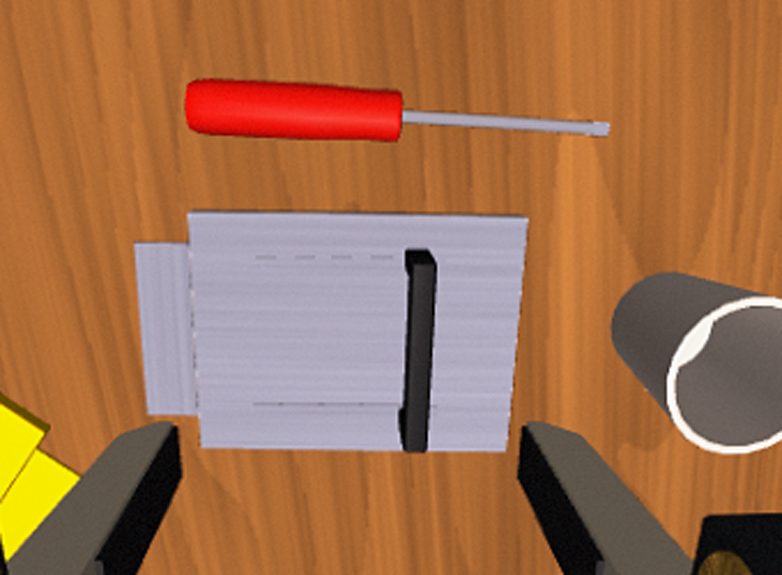

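The crop shows pan corners at (189,212), (527,218), (507,451) and (201,447), with the lip tip between (136,243) and (149,414). The bar's top face runs from (424,264) to (416,451).

```bash
cat > k.py <<'E'
from h import *
np.set_printoptions(precision=4,suppress=True)
c=np.load('pics/w3.png.npy',allow_pickle=True).item()
f=lambda x,y,z:onz(c,(x/2.3+110-.3,y/2.3+40-.3),z)[:2]
TL,TR,BR,BL=[f(*p,.01) for p in((189,212),(527,218),(507,451),(201,447))]
l1,l2=f(136,243,.003),f(149,414,.003);b1,b2=f(424,264,.046),f(416,451,.046)
ang=lambda v:np.arctan2(v[1],v[0])
print('yaws',ang(TR-TL),ang(BR-BL),ang(TL-BL)-np.pi/2,ang(TR-BR)-np.pi/2,ang(l1-l2)-np.pi/2,ang(b1-b2)-np.pi/2)
print('len',*[np.hypot(*v).round(4) for v in(TR-TL,BR-BL,TL-BL,TR-BR,l1-l2,b1-b2)])
for yw in (-.08,-.085,-.09):
    R=np.array([[np.cos(yw),np.sin(yw)],[-np.sin(yw),np.cos(yw)]])
    C=(TL+TR+BR+BL)/4;print(yw,'C',C,'grip',C+R.T@[.03,0],'lat',(R@C)[1],(R@(l1+l2)/2)[1],(R@(b1+b2)/2)[1],'x',(R@C)[0]+.03,(R@(b1+b2)/2)[0],(R@(l1+l2)/2)[0]+.145)
E
python3 k.py
```

```text
yaws -0.12192015271464432 -0.11844603246505425 -0.12430601771841032 -0.11266850430660291 -0.12326027851706534 -0.11348032502319638
len 0.1676 0.1691 0.1283 0.1278 0.0953 0.0931
-0.08 C [ 0.5202 -0.2096] grip [ 0.5501 -0.212 ] lat -0.1673820183190028 -0.16317520736149 -0.16842932617826853 x 0.5653192586365361 0.5650653707475239 0.5664285134800542
-0.085 C [ 0.5202 -0.2096] grip [ 0.5501 -0.2122] lat -0.16470334090742061 -0.16106603388799676 -0.16560190573452033 x 0.5661494737642176 0.5659004505670562 0.5672391182719385
-0.09 C [ 0.5202 -0.2096] grip [ 0.5501 -0.2123] lat -0.1620205459208941 -0.15895283377204522 -0.16277034525175393 x 0.5669662851829796 0.5667213829047983 0.5680391671078578
```

```bash
python3 -c "
from h import *
p,R=plan([.55,-.2132,.14],Rtool(-.119),3)
plan([.55,-.2132,.0212],Rtool(-.119),6,p,R)"
```

```text
max 0.46 end [ 0.55   -0.2133  0.1401] err [-0.  -0.1  0.1] rot 0.05
-0.25,0.35,0.45,0,0,0.06,100,-0.24,0.36,0.46,0,0,0.06,100,-0.25,0.35,0.45,0,0,0.06,100
max 0.66 end [ 0.5501 -0.2133  0.0213] err [ 0.1 -0.1  0.1] rot 0.05
0,0,0.66,0,0,0,100,0,0,0.66,0,0,0,100,0,0,0.66,0,0,0,100,0,0,0.66,0,0,0,100,0,0,0.66,0,0,0,100,0,0,0.66,0,0,0,100
```

Emit:
apply_moves:
  steps: [-0.25,0.35,0.45,0,0,0.06,100,-0.25,0.35,0.46,0,0,0.06,100,-0.25,0.35,0.45,0,0,0.06,100,0,0,0.66,0,0,0,100,0,0,0.66,0,0,0,100,0,0,0.66,0,0,0,100,0,0,0.66,0,0,0,100,0,0,0.66,0,0,0,100,0,0,0.66,0,0,0,100,0,0,0,0,0,0,100,0,0,0,0,0,0,100]

```text
t: 7.27
tool_pos: [0.5487, -0.213, 0.02]
orientation: [-2.348, -2.084, 0.001]
force: [-0.1, 0.7, -0.3]
opening: 0.0932
gripper_force: 0.0
```

Emit:
apply_moves:
  steps: [0,0,0,0,0,0,50,0,0,0,0,0,0,30,0,0,0,0,0,0,0,0,0,0,0,0,0,0,0,0,0,0,0,0,0,0,0,0,0,0,0,0,0,0,0,0,0,0,0,0,0,0,0,0,0,0]
  grip_force: 50

```text
t: 7.93
tool_pos: [0.5493, -0.2144, 0.0207]
orientation: [2.351, 2.084, -0.0]
force: [-0.5, -0.7, 0.6]
opening: 0.0441
gripper_force: 0.0
```

```bash
cat > s.py <<'E'
from h import *
np.set_printoptions(precision=4,suppress=True)
s=robot.read_state()
for k in('t','tool_pos','force','wrist_torque','opening','gripper_force'):print(k,np.array(s[k]))
R=Rn.from_rotvec(s['orientation']).as_matrix();print('yaw',np.arctan2(R[1,1],R[0,1]),'pitch',np.arcsin(R[2,1]),'roll',np.arcsin(R[2,0]))
E
python3 s.py
```

```text
t 7.9333
tool_pos [ 0.5493 -0.2144  0.0207]
force [-0.4744 -0.6762  0.6372]
wrist_torque [-0.0338 -0.0549  0.0045]
opening 0.0441035376289056
gripper_force 0.0
yaw -0.12026871961076399 pitch 1.9154409752794947e-05 roll -3.189861536007003e-05
```

Emit:
apply_moves:
  steps: [0,0,0,0,0,0,0,0,0,0,0,0,0,0,0,0,0,0,0,0,0,0,0,0,0,0,0,0,0,0,0,0,0,0,0,0,0,0,0,0,0,0,0,0,0,0,0,0,0,0,0,0,0,0,0,0]
  grip_force: 50

```text
t: 8.6
tool_pos: [0.5493, -0.2143, 0.0206]
orientation: [2.351, 2.084, 0.0]
force: [1.2, 0.4, -0.6]
opening: 0.0113
gripper_force: 50.0
```

```bash
python3 s.py
```

```text
t 8.6
tool_pos [ 0.5493 -0.2143  0.0206]
force [ 1.1992  0.376  -0.5597]
wrist_torque [-0.0985 -0.1456 -0.0748]
opening 0.01125228408656916
gripper_force 49.999757409095764
yaw -0.1201659895947838 pitch 4.9389252207525634e-05 roll -1.5325469851552443e-05
```

```bash
cat >> h.py <<'E'
PSI,BX,BY,BZ=.157,.595,.1078,.120
TC=np.array([.030,-.0008,.0206])   # TCP in cover frame
def covpose(px,pz,th,oy=0.,dpsi=0.,bx=None):
    """TCP pose for lip-root top point (cover -85,3 mm) at px,pz (mm, bay frame), pitch th, lateral oy mm"""
    B=Rn.from_euler('z',PSI);C=Rn.from_euler('z',dpsi)*Rn.from_euler('y',-th)
    o=np.array([px,oy,pz])/1e3-C.apply([-.085,0,.003])
    p=B.apply(np.array([BX if bx is None else bx,BY,0])+o+C.apply(TC))+[0,0,BZ]
    return p,Rtool(PSI+dpsi,th)
def whereis():
    s=robot.read_state();B=Rn.from_euler('z',PSI);R=Rn.from_rotvec(s['orientation'])
    C=B.inv()*R*Rtool(0).inv();th=-C.as_euler('zyx')[1]
    o=B.inv().apply(np.array(s['tool_pos'])-[0,0,BZ])-[BX,BY,0]-C.apply(TC)
    q=o+C.apply([-.085,0,.003])
    print('t %.2f px %.1f oy %.1f pz %.1f th %.3f dpsi %.4f'%(s['t'],q[0]*1e3,o[1]*1e3,q[2]*1e3,th,C.as_euler('zyx')[0]),'F',B.inv().apply(s['force']).round(2),'T',B.inv().apply(s['wrist_torque']).round(3),'grip',round(s['gripper_force'],1))
E
python3 -c "
from h import *
s=robot.read_state();p0=np.array(s['tool_pos'])
p,R=plan(p0+[-.0,0,.24],Rn.from_rotvec(s['orientation']),12,op=0)
P,Q=covpose(-47,60,.21);print(P)
plan(P,Q,24,p,R,op=0)"
```

```text
max 0.67 end [ 0.5493 -0.2143  0.2606] err [-0.  0. -0.] rot 0.0
0,0,-0.67,0,0,0,0,0,0,-0.66,0,0,0,0,0,0,-0.67,0,0,0,0,0,0,-0.67,0,0,0,0,0,0,-0.66,0,0,0,0,0,0,-0.67,0,0,0,0,0,0,-0.67,0,0,0,0,0,0,-0.66,0,0,0,0,0,0,-0.67,0,0,0,0,0,0,-0.67,0,0,0,0,0,0,-0.66,0,0,0,0,0,0,-0.67,0,0,0,0
[0.63199641 0.20837921 0.22118623]
max 0.6 end [0.632  0.2083 0.2212] err [ 0.1 -0.1 -0. ] rot 0.49
0.6,0.04,0.05,-0.08,0.01,-0.11,0,0.59,0.05,0.06,-0.08,0.01,-0.11,0,0.6,0.06,0.06,-0.08,0.01,-0.11,0,0.59,0.06,0.06,-0.08,0.01,-0.11,0,0.6,0.07,0.05,-0.08,0.01,-0.11,0,0.59,0.08,0.06,-0.08,0.01,-0.11,0,0.59,0.08,0.07,-0.08,0.01,-0.11,0,0.59,0.09,0.06,-0.08,0.01,-0.11,0,0.59,0.09,0.06,-0.08,0.01,-0.11,0,0.59,0.1,0.07,-0.08,0.01,-0.11,0,0.59,0.11,0.07,-0.08,0.01,-0.11,0,0.58,0.11,0.07,-0.08,0.01,-0.11,0,0.59,0.12,0.07,-0.08,0.01,-0.11,0,0.58,0.13,0.07,-0.08,0.01,-0.11,0,0.58,0.13,0.07,-0.08,0.01,-0.11,0,0.58,0.14,0.08,-0.08,0.01,-0.11,0,0.58,0.14,0.07,-0.08,0.01,-0.11,0,0.58,0.15,0.08,-0.08,0.01,-0.11,0,0.57,0.15,0.08,-0.08,0.01,-0.11,0,0.57,0.17,0.09,-0.08,0.01,-0.11,0,0.57,0.16,0.08,-0.08,0.01,-0.11,0,0.57,0.18,0.09,-0.08,0.01,-0.11,0,0.57,0.17,0.09,-0.08,0.01,-0.11,0,0.56,0.19,0.09,-0.08,0.01,-0.11,0
```

Emit:
apply_moves:
  steps: [0,0,-0.1,0,0,0,0,0,0,-0.3,0,0,0,0,0,0,-0.6,0,0,0,0,0,0,-0.8,0,0,0,0,0,0,-0.9,0,0,0,0,0,0,-0.9,0,0,0,0,0,0,-0.9,0,0,0,0,0,0,-0.9,0,0,0,0,0,0,-0.9,0,0,0,0,0,0,-0.9,0,0,0,0,0,0,-0.6,0,0,0,0,0,0,-0.2,0,0,0,0]

```text
t: 9.6
tool_pos: [0.5506, -0.2149, 0.2656]
orientation: [2.347, 2.08, 0.004]
force: [0.4, -0.6, -2.6]
opening: 0.0112
gripper_force: 50.0
```

Emit:
apply_moves:
  steps: [0.6,0.05,0.06,-0.08,0.01,-0.11,0,0.59,0.05,0.06,-0.08,0.01,-0.11,0,0.6,0.06,0.06,-0.08,0.01,-0.11,0,0.59,0.06,0.06,-0.08,0.01,-0.11,0,0.6,0.07,0.05,-0.08,0.01,-0.11,0,0.59,0.08,0.06,-0.08,0.01,-0.11,0,0.59,0.08,0.07,-0.08,0.01,-0.11,0,0.59,0.09,0.06,-0.08,0.01,-0.11,0,0.59,0.09,0.06,-0.08,0.01,-0.11,0,0.59,0.1,0.07,-0.08,0.01,-0.11,0,0.59,0.11,0.07,-0.08,0.01,-0.11,0,0.58,0.11,0.07,-0.08,0.01,-0.11,0]

```text
t: 10.6
tool_pos: [0.5902, -0.0021, 0.2392]
orientation: [2.153, 2.194, 0.116]
force: [0.6, -0.3, -3.2]
opening: 0.0114
gripper_force: 50.0
```

Emit:
apply_moves:
  steps: [0.59,0.12,0.07,-0.08,0.01,-0.11,0,0.58,0.13,0.07,-0.08,0.01,-0.11,0,0.58,0.13,0.07,-0.08,0.01,-0.11,0,0.58,0.14,0.08,-0.08,0.01,-0.11,0,0.58,0.14,0.07,-0.08,0.01,-0.11,0,0.58,0.15,0.08,-0.08,0.01,-0.11,0,0.57,0.15,0.08,-0.08,0.01,-0.11,0,0.57,0.17,0.09,-0.08,0.01,-0.11,0,0.57,0.16,0.08,-0.08,0.01,-0.11,0,0.57,0.18,0.09,-0.08,0.01,-0.11,0,0.57,0.17,0.09,-0.08,0.01,-0.11,0,0.56,0.19,0.09,-0.08,0.01,-0.11,0]

```text
t: 11.6
tool_pos: [0.6314, 0.2089, 0.2193]
orientation: [1.948, 2.283, 0.226]
force: [-0.8, -0.1, -3.6]
opening: 0.0113
gripper_force: 50.0
```

Emit:
apply_moves:
  steps: [0,0,0,0,0,0,0,0,0,0,0,0,0,0]

```text
t: 11.77
tool_pos: [0.6312, 0.2087, 0.2193]
orientation: [1.948, 2.284, 0.225]
force: [-0.1, 0.1, -3.7]
opening: 0.0115
gripper_force: 50.0
```

```bash
python3 -c "
from h import *
whereis()
snap('side','s1.png');a=snap('wrist','w4.png')[:,:,::-1]
c=eyes.calibration('wrist');np.save('pics/w4.png.npy',c,allow_pickle=True)
b=cv2.imread('pics/s1.png')[150:300,150:320]
whereis()
cv2.imwrite('pics/m1.png',np.hstack([cv2.resize(a,(420,315)),cv2.resize(b,(357,315))]))
p,R=covpose(-47,60,.21);plan(p,R,2,op=0)"
```

```text
t 11.77 px -48.2 oy 0.4 pz 59.3 th 0.199 dpsi 0.0014 F [-0.04  0.14 -3.7 ] T [-0.087  0.05   0.005] grip 50.0
t 11.87 px -47.7 oy -0.8 pz 60.0 th 0.200 dpsi -0.0003 F [ 0.68  0.28 -2.87] T [-0.023  0.029  0.013] grip 50.0
max 0.05 end [0.6321 0.2085 0.2211] err [ 0.1  0.2 -0.1] rot 0.07
0.01,0.01,-0.02,-0.05,0.02,0,0,0.02,0.01,-0.01,-0.05,0.02,0,0
```

View pics/m1.png

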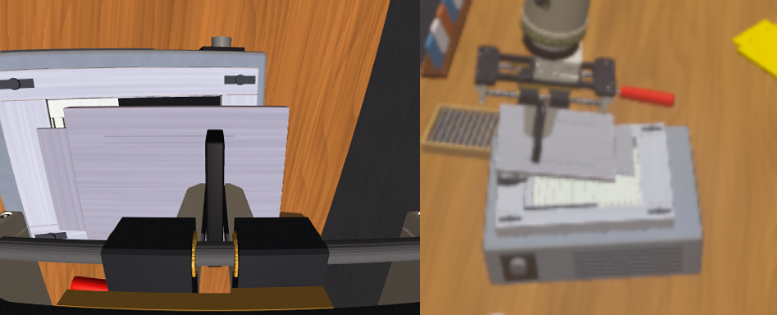

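The picture shows the cover held tilted above the bay, with pan corners at about (64,107) and (288,107) and the lip corner at (37,128) in the scaled view. I'll check this against the predicted cover-in-hand pose, for droop and lateral offset.

```bash
cat > ck.py <<'E'
from h import *
np.set_printoptions(precision=2,suppress=True)
c=np.load('pics/w4.png.npy',allow_pickle=True).item()
B=Rn.from_euler('z',PSI)
def P(pt,th=.2,px=-47.9,pz=59.7,oy=-.2,d=0):
    C=Rn.from_euler('y',-th);o=np.array([px,oy,pz])/1e3-C.apply([-.085,0,.003])
    T=o+C.apply(TC); # rotate droop about bar
    g=np.array([.03,0,.04]);D=Rn.from_euler('y',-d)
    return proj(c,B.apply(np.array([BX,BY,0])+o+C.apply(g+D.apply(np.array(pt)-g)))+[0,0,BZ])
pts=dict(TL=[-.085,.065,.01],TR=[.085,.065,.01],lip=[-.115,.048,.003],lipb=[-.085,.048,.003])
for d in(0,.03): print(d,{k:P(v,d=d) for k,v in pts.items()})
# bay marks
for k,v in dict(ledgeYtop=[-.085,.0675,.01],rimY=[.0865,.0675,.01]).items():
    print(k,proj(c,B.apply(np.array([BX,BY,BZ])+v)))
im=cv2.imread('pics/w4.png')[110:220,30:380];cv2.imwrite('pics/w4c.png',cv2.resize(im,(798,251),interpolation=cv2.INTER_CUBIC))
E
python3 ck.py
```

```text
0 {'TL': array([ 73.36, 129.88]), 'TR': array([353.73, 128.69]), 'lip': array([ 41.55, 155.45]), 'lipb': array([ 84.44, 154.98])}
0.03 {'TL': array([ 78.12, 129.19]), 'TR': array([356.03, 129.01]), 'lip': array([ 47.61, 154.13]), 'lipb': array([ 89.05, 153.93])}
ledgeYtop [ 54.04 120.02]
rimY [269.62 114.74]
```

View pics/w4c.png

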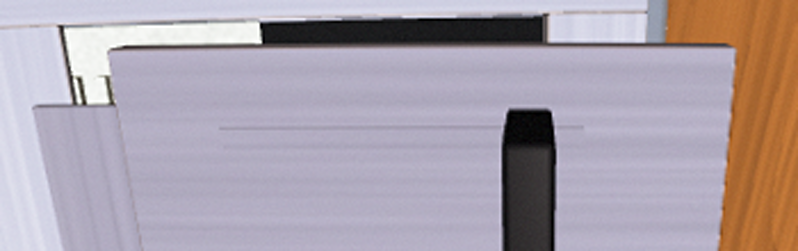

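Droop is about 0.015 rad and the lateral match is within about 0.5 mm. Descending.

Emit:
apply_moves:
  steps: [0,-0.05,0.245,0,0,0,0,0,-0.05,0.245,0,0,0,0,0,-0.05,0.245,0,0,0,0,0,-0.05,0.245,0,0,0,0,0,-0.05,0.245,0,0,0,0,0,-0.02,0.1,0,0,0,0,0,0,0,0,0,0,0]

```text
t: 12.45
tool_pos: [0.6315, 0.2078, 0.1784]
orientation: [1.949, 2.282, 0.225]
force: [-0.2, 0.7, -3.1]
opening: 0.0114
gripper_force: 50.0
```

```bash
python3 -c "
from h import *
whereis()"
```

```text
t 12.45 px -48.0 oy -0.6 pz 18.4 th 0.199 dpsi -0.0002 F [-0.08  0.67 -3.13] T [-0.008 -0.011 -0.002] grip 50.0
```

Emit:
apply_moves:
  steps: [0,-0.01,0.05,0,0,0,0,0,-0.01,0.05,0,0,0,0,0,-0.01,0.05,0,0,0,0,0,-0.01,0.05,0,0,0,0,0,-0.01,0.05,0,0,0,0,0,0,0,0,0,0,0]

```text
t: 12.95
tool_pos: [0.6323, 0.2081, 0.1723]
orientation: [1.948, 2.281, 0.228]
force: [0.3, 0.9, -3.9]
opening: 0.0116
gripper_force: 50.0
```

```bash
python3 -c "
from h import *
whereis()"
```

```text
t 12.95 px -47.1 oy -0.4 pz 12.1 th 0.202 dpsi -0.0001 F [ 0.4   0.83 -3.88] T [-0.019  0.067 -0.034] grip 50.0
```

Emit:
apply_moves:
  steps: [0,-0.006,0.03,0,0,0,0,0,-0.006,0.03,0,0,0,0,0,-0.006,0.03,0,0,0,0,0,-0.006,0.03,0,0,0,0,0,-0.006,0.03,0,0,0,0,0,-0.006,0.03,0,0,0,0,0,-0.006,0.03,0,0,0,0,0,-0.006,0.03,0,0,0,0,0,0,0,0,0,0,0]

```text
t: 13.7
tool_pos: [0.6323, 0.208, 0.165]
orientation: [1.948, 2.281, 0.228]
force: [-0.6, 0.9, -3.6]
opening: 0.0113
gripper_force: 50.0
```

```bash
python3 -c "
from h import *
whereis()"
```

```text
t 13.70 px -47.1 oy -0.5 pz 4.7 th 0.202 dpsi -0.0000 F [-0.43  1.01 -3.64] T [-0.06   0.056  0.078] grip 50.0
```

Emit:
apply_moves:
  steps: [0,-0.065,-0.013,0,0,0,0,0,-0.065,-0.013,0,0,0,0,0,-0.065,-0.013,0,0,0,0,0,-0.03,-0.006,0,0,0,0,0,-0.03,-0.006,0,0,0,0,0,-0.03,-0.006,0,0,0,0,0,0,0,0,0,0,0]

```text
t: 14.28
tool_pos: [0.6237, 0.2067, 0.1654]
orientation: [1.948, 2.281, 0.228]
force: [0.1, 0.4, -3.8]
opening: 0.0112
gripper_force: 50.0
```

Emit:
apply_moves:
  steps: [0,-0.033,-0.007,0,0,0,0,0,-0.033,-0.007,0,0,0,0,0,0,0,0,0,0,0]

```text
t: 14.53
tool_pos: [0.6217, 0.2064, 0.1653]
orientation: [1.948, 2.281, 0.228]
force: [-1.0, -0.3, -3.8]
opening: 0.0116
gripper_force: 50.0
```

```bash
python3 -c "
from h import *
whereis()"
```

```text
t 14.53 px -57.8 oy -0.4 pz 5.0 th 0.202 dpsi -0.0001 F [-1.06 -0.1  -3.81] T [-0.031  0.039 -0.01 ] grip 50.0
```

Emit:
apply_moves:
  steps: [0,-0.033,-0.007,0,0,0,0,0,-0.033,-0.007,0,0,0,0,0,0,0,0,0,0,0]

```text
t: 14.78
tool_pos: [0.6197, 0.2061, 0.1653]
orientation: [1.948, 2.281, 0.228]
force: [0.3, -0.5, -3.6]
opening: 0.0117
gripper_force: 50.0
```

Emit:
apply_moves:
  steps: [0,-0.033,-0.007,0,0,0,0,0,-0.033,-0.007,0,0,0,0,0,0,0,0,0,0,0]

```text
t: 15.03
tool_pos: [0.6177, 0.2058, 0.1653]
orientation: [1.948, 2.281, 0.228]
force: [-0.3, -0.3, -3.3]
opening: 0.0116
gripper_force: 50.0
```

Emit:
apply_moves:
  steps: [0,-0.033,-0.007,0,0,0,0,0,-0.033,-0.007,0,0,0,0,0,0,0,0,0,0,0]

```text
t: 15.28
tool_pos: [0.6157, 0.2054, 0.1653]
orientation: [1.948, 2.281, 0.228]
force: [0.3, 0.1, -3.7]
opening: 0.0119
gripper_force: 50.0
```

```bash
python3 -c "
from h import *
whereis()"
```

```text
t 15.28 px -63.9 oy -0.4 pz 5.0 th 0.202 dpsi -0.0001 F [ 0.35 -0.   -3.69] T [-0.004  0.043 -0.024] grip 50.0
```

Emit:
apply_moves:
  steps: [0,-0.065,-0.013,0,0,0,0,0,-0.065,-0.013,0,0,0,0,0,-0.065,-0.013,0,0,0,0,0,-0.065,-0.013,0,0,0,0,0,0,0,0,0,0,0]

```text
t: 15.7
tool_pos: [0.6076, 0.2042, 0.1653]
orientation: [1.948, 2.281, 0.228]
force: [0.7, -0.1, -2.5]
opening: 0.0115
gripper_force: 50.0
```

Emit:
apply_moves:
  steps: [0,-0.033,-0.007,0,0,0,0,0,-0.033,-0.007,0,0,0,0,0,-0.033,-0.007,0,0,0,0,0,-0.033,-0.007,0,0,0,0,0,0,0,0,0,0,0]

```text
t: 16.12
tool_pos: [0.6038, 0.2036, 0.1653]
orientation: [1.948, 2.281, 0.228]
force: [0.4, 0.4, -3.4]
opening: 0.0116
gripper_force: 50.0
```

```bash
python3 -c "
from h import *
whereis()"
```

```text
t 16.12 px -75.9 oy -0.4 pz 5.0 th 0.202 dpsi -0.0001 F [ 0.46  0.37 -3.36] T [-0.03   0.048  0.   ] grip 50.0
```

Creep in 1 mm steps, checking force every couple of millimetres.

Emit:
apply_moves:
  steps: [0,-0.033,-0.007,0,0,0,0,0,-0.033,-0.007,0,0,0,0,0,-0.033,-0.007,0,0,0,0,0,0,0,0,0,0,0]

```text
t: 16.45
tool_pos: [0.6008, 0.2031, 0.1653]
orientation: [1.948, 2.281, 0.228]
force: [0.6, 0.3, -3.7]
opening: 0.0114
gripper_force: 50.0
```

Emit:
apply_moves:
  steps: [0,-0.033,-0.007,0,0,0,0,0,-0.033,-0.007,0,0,0,0,0,0,0,0,0,0,0]

```text
t: 16.7
tool_pos: [0.5988, 0.2028, 0.1654]
orientation: [1.948, 2.281, 0.228]
force: [-0.2, 0.1, -4.2]
opening: 0.0114
gripper_force: 50.0
```

Emit:
apply_moves:
  steps: [0,-0.033,-0.007,0,0,0,0,0,0,0,0,0,0,0]

```text
t: 16.87
tool_pos: [0.5979, 0.2026, 0.1653]
orientation: [1.948, 2.281, 0.228]
force: [0.7, -0.0, -3.2]
opening: 0.0113
gripper_force: 50.0
```

Emit:
apply_moves:
  steps: [0,-0.033,-0.007,0,0,0,0,0,0,0,0,0,0,0]

```text
t: 17.03
tool_pos: [0.5969, 0.2025, 0.1654]
orientation: [1.948, 2.281, 0.228]
force: [0.0, -0.1, -2.2]
opening: 0.0112
gripper_force: 50.0
```

```bash
python3 -c "
from h import *
whereis()"
```

```text
t 17.03 px -82.9 oy -0.4 pz 5.1 th 0.202 dpsi -0.0001 F [ 0.02 -0.12 -2.18] T [-0.047  0.051 -0.006] grip 50.0
```

Emit:
apply_moves:
  steps: [0,-0.033,-0.007,0,0,0,0,0,0,0,0,0,0,0]

```text
t: 17.2
tool_pos: [0.596, 0.2024, 0.1656]
orientation: [1.948, 2.281, 0.229]
force: [0.2, 0.4, -2.5]
opening: 0.0113
gripper_force: 50.0
```

Emit:
apply_moves:
  steps: [0,-0.033,-0.007,0,0,0,0,0,0,0,0,0,0,0]

```text
t: 17.37
tool_pos: [0.5957, 0.2023, 0.1661]
orientation: [1.947, 2.28, 0.231]
force: [3.0, 0.2, -2.9]
opening: 0.0114
gripper_force: 50.0
```

Emit:
apply_moves:
  steps: [0,-0.017,-0.003,0,0,0,0,0,0,0,0,0,0,0]

```text
t: 17.53
tool_pos: [0.5955, 0.2023, 0.1664]
orientation: [1.947, 2.28, 0.231]
force: [4.7, 1.5, -1.9]
opening: 0.0117
gripper_force: 50.0
```

```bash
python3 -c "
from h import *
whereis()"
```

```text
t 17.53 px -84.3 oy -0.4 pz 5.8 th 0.205 dpsi -0.0001 F [ 4.85  0.71 -1.93] T [ 0.052 -1.048  0.077] grip 50.0
```

The stop is felt at about 5 N, where the step meets the ledge as expected. I'll ease off slightly and swing down about the lip root.

```bash
python3 -c "
from h import *
p0,R0=covpose(-85.4,5.1,.202,-.4)
p1,R1=covpose(-84.7,4.7,.135,-.4)
p,R=plan(p1,R1,6,p0,R0,op=0)
p1,R1=covpose(-84.7,4.4,.09,-.4);p,R=plan(p1,R1,5,p,R,op=0)
p1,R1=covpose(-84.9,3.8,.045,-.4);p,R=plan(p1,R1,6,p,R,op=0)
p1,R1=covpose(-84.9,3.0,.0,-.4);p,R=plan(p1,R1,6,p,R,op=0)
"
```

```text
max 0.11 end [0.5976 0.2025 0.1577] err [0.  0.  0.1] rot 0.12
0,0.01,0.05,0.11,0,0,0,0,0.01,0.04,0.11,0,0,0,0,0.01,0.05,0.11,0,0,0,0,0.01,0.04,0.11,0,0,0,0,0.01,0.05,0.11,0,0,0,0,0.01,0.04,0.11,0,0,0
max 0.08 end [0.5988 0.2027 0.1522] err [-0.1 -0.  -0.1] rot 0.06
0,0,0.04,0.08,0,0,0,0,0.01,0.03,0.08,0,0,0,0,0,0.04,0.08,0,0,0,0,0.01,0.04,0.08,0,0,0,0,0,0.04,0.08,0,0,0
max 0.07 end [0.5998 0.2029 0.1465] err [-0. -0. -0.] rot 0.12
0,0,0.03,0.07,0,0,0,0,0.01,0.03,0.07,0,0,0,0,0,0.03,0.07,0,0,0,0,0,0.04,0.07,0,0,0,0,0.01,0.03,0.07,0,0,0,0,0,0.03,0.07,0,0,0
max 0.07 end [0.6009 0.203  0.1405] err [ 0.1  0.  -0.1] rot 0.17
0,0,0.03,0.07,0,0,0,0,0.01,0.04,0.07,0,0,0,0,0,0.03,0.07,0,0,0,0,0.01,0.03,0.07,0,0,0,0,0,0.04,0.07,0,0,0,0,0.01,0.03,0.07,0,0,0
```

Emit:
apply_moves:
  steps: [0,0.01,0.05,0.11,0,0,0,0,0.01,0.04,0.11,0,0,0,0,0.01,0.05,0.11,0,0,0,0,0.01,0.04,0.11,0,0,0,0,0.01,0.05,0.11,0,0,0,0,0.01,0.04,0.11,0,0,0,0,0,0,0,0,0,0]

```text
t: 18.12
tool_pos: [0.5982, 0.2027, 0.1577]
orientation: [1.981, 2.319, 0.151]
force: [5.4, 1.6, -0.8]
opening: 0.0113
gripper_force: 50.0
```

```bash
python3 -c "
from h import *
whereis()"
```

```text
t 18.12 px -84.2 oy -0.4 pz 5.1 th 0.132 dpsi -0.0002 F [ 5.55  0.74 -0.84] T [ 0.122 -0.893 -0.015] grip 50.0
```

Emit:
apply_moves:
  steps: [0,0.02,0,0,0,0,0,0,0,0.04,0.08,0,0,0,0,0.01,0.04,0.08,0,0,0,0,0,0,0,0,0,0]

```text
t: 18.45
tool_pos: [0.5988, 0.2027, 0.1551]
orientation: [1.989, 2.328, 0.131]
force: [2.9, 2.0, -0.8]
opening: 0.0114
gripper_force: 50.0
```

```bash
python3 -c "
from h import *
whereis()"
```

```text
t 18.45 px -84.1 oy -0.5 pz 4.5 th 0.115 dpsi -0.0001 F [ 3.17  1.49 -0.83] T [ 0.112 -0.686  0.006] grip 50.0
```

Emit:
apply_moves:
  steps: [0,0,0.04,0.08,0,0,0,0,0.01,0.04,0.08,0,0,0,0,0,0.04,0.08,0,0,0,0,0,0,0,0,0,0]

```text
t: 18.78
tool_pos: [0.5991, 0.2028, 0.1515]
orientation: [2.0, 2.342, 0.101]
force: [-1.3, 0.9, 1.4]
opening: 0.0117
gripper_force: 50.0
```

```bash
python3 -c "
from h import *
whereis()"
```

```text
t 18.78 px -84.6 oy -0.4 pz 3.7 th 0.089 dpsi -0.0000 F [-1.15  1.08  1.41] T [ 0.013 -0.029 -0.001] grip 50.0
```

Emit:
apply_moves:
  steps: [0,0,0.03,0.07,0,0,0,0,0.01,0.03,0.07,0,0,0,0,0,0.03,0.07,0,0,0,0,0,0,0,0,0,0]

```text
t: 19.12
tool_pos: [0.5997, 0.2029, 0.1483]
orientation: [2.01, 2.353, 0.076]
force: [1.0, 0.7, -2.9]
opening: 0.0114
gripper_force: 50.0
```

```bash
python3 -c "
from h import *
whereis()"
```

```text
t 19.12 px -84.5 oy -0.5 pz 3.0 th 0.067 dpsi -0.0001 F [ 1.11  0.55 -2.88] T [ 0.157 -0.244  0.027] grip 50.0
```

Emit:
apply_moves:
  steps: [0,0,0.03,0.07,0,0,0,0,0.01,0.03,0.07,0,0,0,0,0,0.03,0.07,0,0,0,0,0,0,0,0,0,0]

```text
t: 19.45
tool_pos: [0.6001, 0.2029, 0.1459]
orientation: [2.02, 2.365, 0.05]
force: [-1.1, 0.9, -4.6]
opening: 0.0116
gripper_force: 50.0
```

```bash
python3 -c "
from h import *
whereis()"
```

```text
t 19.45 px -84.6 oy -0.5 pz 3.2 th 0.045 dpsi -0.0001 F [-0.98  1.03 -4.62] T [0.182 0.019 0.013] grip 50.0
```

Emit:
apply_moves:
  steps: [0,0,0.035,0.07,0,0,0,0,0,0.035,0.07,0,0,0,0,0,0.035,0.07,0,0,0,0,0,0,0,0,0,0]

```text
t: 19.78
tool_pos: [0.6006, 0.203, 0.1431]
orientation: [2.029, 2.375, 0.026]
force: [-1.9, 0.8, -3.5]
opening: 0.0117
gripper_force: 50.0
```

```bash
python3 -c "
from h import *
whereis()"
```

```text
t 19.78 px -84.6 oy -0.4 pz 2.8 th 0.024 dpsi -0.0001 F [-1.74  1.11 -3.46] T [0.189 0.103 0.011] grip 50.0
```

Emit:
apply_moves:
  steps: [0,0,0.035,0.07,0,0,0,0,0,0.035,0.07,0,0,0,0,0,0,0,0,0,0]

```text
t: 20.03
tool_pos: [0.6009, 0.203, 0.141]
orientation: [2.035, 2.382, 0.009]
force: [1.5, 2.1, -5.4]
opening: 0.0114
gripper_force: 50.0
```

```bash
python3 -c "
from h import *
whereis()"
```

```text
t 20.03 px -84.5 oy -0.5 pz 2.3 th 0.010 dpsi -0.0001 F [ 1.8   1.88 -5.37] T [ 0.242 -0.341 -0.025] grip 50.0
```

Emit:
apply_moves:
  steps: [0,0,0.025,0.07,0,0,0,0,0,0.025,0.05,0,0,0,0,0,0,0,0,0,0]

```text
t: 20.28
tool_pos: [0.601, 0.203, 0.1406]
orientation: [2.04, 2.388, -0.005]
force: [-1.4, -0.5, 1.6]
opening: 0.0118
gripper_force: 50.0
```

```bash
python3 -c "
from h import *
whereis()"
```

```text
t 20.28 px -84.7 oy -0.5 pz 3.2 th -0.002 dpsi -0.0002 F [-1.47 -0.29  1.64] T [0.02  0.16  0.001] grip 50.0
```

Emit:
apply_moves:
  steps: [0,0,0.03,0.04,0,0,0,0,0,0.03,0,0,0,0,0,0,0,0,0,0,0]

```text
t: 20.53
tool_pos: [0.6009, 0.203, 0.1405]
orientation: [-2.04, -2.388, 0.009]
force: [-7.6, -1.2, 12.3]
opening: 0.0115
gripper_force: 50.0
```

```bash
python3 -c "
from h import *
whereis()"
```

```text
t 20.53 px -84.8 oy -0.5 pz 3.6 th -0.005 dpsi -0.0000 F [-7.72 -0.02 12.27] T [-0.07   1.197  0.021] grip 50.0
```

The cover is stiff at seat height (TCP z 0.1405). I'll relieve the press and check before releasing.

Emit:
apply_moves:
  steps: [0,0,-0.03,-0.04,0,0,0,0,0,-0.04,0,0,0,0,0,0,0,0,0,0,0]

```text
t: 20.78
tool_pos: [0.601, 0.203, 0.1406]
orientation: [2.04, 2.388, -0.005]
force: [-0.7, -0.4, 1.6]
opening: 0.0117
gripper_force: 50.0
```

```bash
python3 -c "
from h import *
whereis()
im=snap('wrist','w5.png');cv2.imwrite('pics/w5c.png',cv2.resize(im[90:330,20:400,::-1],(798,504),interpolation=cv2.INTER_CUBIC))"
```

```text
t 20.78 px -84.7 oy -0.5 pz 3.1 th -0.001 dpsi -0.0002 F [-0.72 -0.27  1.61] T [ 0.04  -0.052  0.046] grip 50.0
```

View pics/w5c.png

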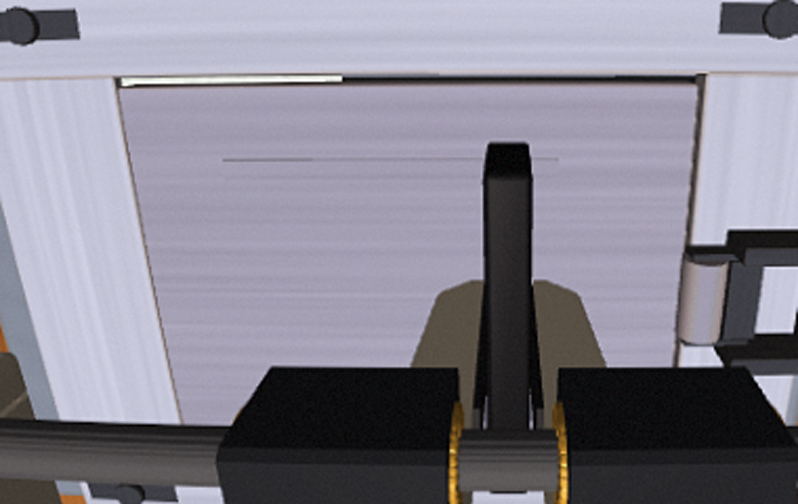

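The picture shows the cover flush in the bay, its step at the ledge around (120,80)–(180,420), and the roller at (705,300) over its edge. I'll open only partly, because the roller housing is close, and then rise.

Emit:
apply_moves:
  steps: [0,0,0,0,0,0,15,0,0,0,0,0,0,25,0,0,0,0,0,0,30,0,0,0,0,0,0,30,0,0,0,0,0,0,30,0,0,0,0,0,0,30]
  grip_force: 10

```text
t: 21.33
tool_pos: [0.6006, 0.2029, 0.14]
orientation: [2.04, 2.388, -0.006]
force: [0.3, 0.1, 0.2]
opening: 0.0282
gripper_force: 0.0
```

Emit:
apply_moves:
  steps: [0,0,-0.1,0,0,0,30,0,0,-0.3,0,0,0,30,0,0,-0.5,0,0,0,30,0,0,-0.8,0,0,0,30,0,0,-0.8,0,0,0,30,0,0,-0.8,0,0,0,30,0,0,-0.8,0,0,0,30,-0.3,0,-0.5,0,0,0,30,0,0,0,0,0,0,30]

```text
t: 22.08
tool_pos: [0.6044, 0.1941, 0.2843]
orientation: [2.037, 2.384, 0.004]
force: [1.2, -0.3, 0.5]
opening: 0.028
gripper_force: 0.0
```

```bash
python3 w.py w6.png cover_lip cover_edge cover_grip; python3 -c "
from h import *
whereis()
im=cv2.imread('pics/w6.png');cv2.imwrite('pics/w6c.png',cv2.resize(im[60:300,100:420],(800,600),interpolation=cv2.INTER_CUBIC))"
```

```text
22.0833 [0.6044 0.1941 0.2843] [2.0371 2.3835 0.0044] [ 1.1869 -0.2774  0.4865]
cover_lip 0.84 [ 89.  367.3] [ 0.3152 -0.3135  0.0015]
cover_edge 0.58 [308.7 165.4] [0.6805 0.1876 0.01  ]
t 22.28 px -85.4 oy -8.9 pz 139.4 th -0.005 dpsi -0.0002 F [0.57 0.32 0.73] T [-0.038 -0.098  0.041] grip 0.0
```

View pics/w6c.png

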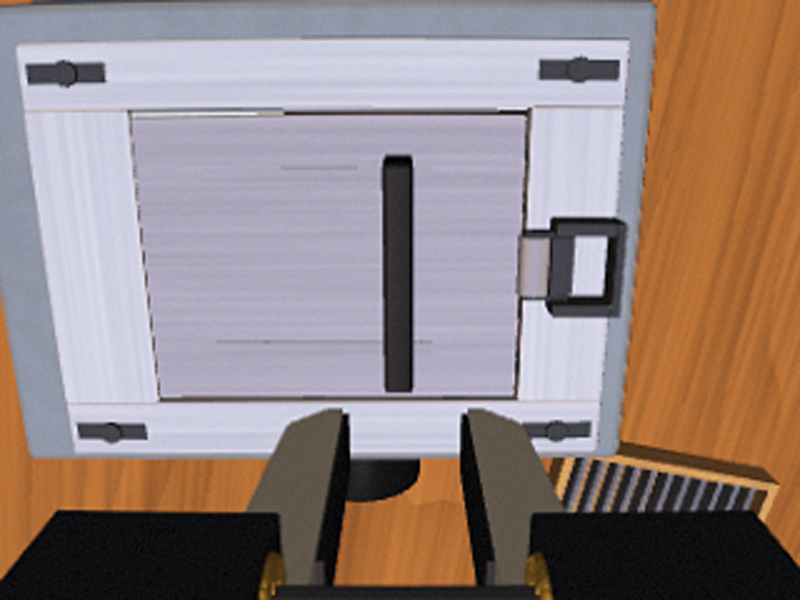

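The cover lies flush and centred, with the roller at (535,265) over its edge. The gripper is clear.

```bash
python3 -c "
from plant import robot
print(robot.close_job())"
```

```text
the job is handed in; nothing more can be done
None
```

The cover is hooked under the ledge, caught by the roller and released, and it looks flush and centred in the last wrist picture. I handed the job in at about 22 s, and no verdict came back.

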